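# Shut the tagged valve in the gas shut-off box

### The job

Slide the box's white cover all the way back, away from you, to uncover the three valve handles; push the handle that carries the round tag a quarter turn clockwise until it is fully shut, pointing left across its outlet; then slide the cover all the way forward again so that the box is closed. It is all pushing with the fingertips, with nothing to grip: leave the two plain handles open as they are, and do not lift or shift the loose things standing round the box.

Things in the scene. Friction and masses are not known exactly. Their poses are not given: they have to be found in the camera images.
- box: Grey gas shut-off box bolted to the bench; 225 (x) x 290 (y) x 76 mm high without its cover. Own axes: x from its front (robot's side) to its back, y left, z up. Origin: at bench height under the middle one of the three valve axes, which stand at y = -75, 0 and +75 mm on the line x = 0. Front at x = -80, back at x = +145 mm.
- box_well (a point): Middle of the floor of the open-topped valve well in the box's front part, 30 mm above the bench, 24 mm in front of the line of valve axes. Inside, the well runs from box x = -75 to +27 and y = -139 to +139 mm; its wall tops are 76 mm above the bench. The brass valve bodies on its floor stay below 48 mm.
- box_front (a point): Middle of the box's front face, 17 mm above the bench. Three brass hose outlets, one in front of each valve, and a small round gauge stand out from this face by up to 28 mm, all below 68 mm. At the back of the box a copper supply pipe, below 35 mm, stands out by 52 mm.
- cover (a joint): Travel of the cover along the box's +x (backwards), m: 0 = closed, fully forward; 0.100 = fully back, at its stop. About 2.5 N of friction; stays where it is left. A rigid shallow white lid, 112 (x) x 302 (y) mm, guided on the side walls; flat upright front and back faces from 77 to 101 mm above the bench, top at 102 mm with three low finger ribs. It cannot be lifted off.
- cover_front (a point): Middle of the cover's upright front face, 89 mm above the bench (moves with the cover); the face is flat and 302 mm wide along the box's y.
- cover_back (a point): Middle of the cover's upright back face, 89 mm above the bench (moves with the cover); flat, 302 mm wide.
- lever_tagged (a joint): Angle of the tagged valve's handle about its vertical axis, rad: 0 = open, pointing to the front (box -x) at its outlet; grows clockwise seen from above to 1.571 = shut, at its stop, pointing left (box +y). Friction about 0.10 N m; stays where it is left. It may be any of the three valves.
- lever_tagged_axis (a point): On the turning axis of the tagged handle, 57 mm above the bench.
- lever_tagged_end (a point): In the tagged handle, 38 mm from the axis, 57 mm above the bench (moves with it). The handle is a steel bar 10 mm wide from its hub (radius 11 mm) to 52 mm from the axis, 50 to 64 mm above the bench. The round tag, a steel disc 28 mm wide and 5 mm thick, is fixed on top, centred on this point, 64 to 69 mm above the bench.
- lever_plain_a (a joint): Angle of one plain handle, the same valve and bar (10 mm wide, 52 mm long) without a tag; 0 = open, grows clockwise. To stay as it is.
- lever_plain_b (a joint): Angle of the other plain handle; as above.
- lever_plain_a_axis (a point): On the turning axis of plain handle a, 57 mm above the bench.
- lever_plain_b_axis (a point): On the turning axis of plain handle b, 57 mm above the bench.
- amber_vial: Loose amber screw-cap bottle, 31 mm wide, 66 mm high; origin at its underside. Bystander, right of the box.
- media_bottle: Loose clear bottle with screw cap, 51 mm wide, 100 mm high; origin at its underside. Bystander, left of the box.
- marker_black: Loose marker pen with a black cap, lying, 140 x 15 x 17 mm; origin at its underside. Bystander, left of the box.
- petri_b: Loose petri dish, 90 mm wide, 14 mm high; origin at its underside. Bystander, right of the box.
- vial_1: Loose sample jar with a screw cap, 44 mm wide, 50 mm high; origin at its underside. Bystander, right of the box at its back.

How it is judged:
By the outcome, as a careful person would: the job done as asked, in the order asked, and still so for the second after the job is handed in, with the robot touching nothing.
It also fails if it takes over 51 s, if anything falls off the work surface, if the arm or the gripper's body presses on something with over 40 N, if the wrist force passes 120 N, or if a joint passes its speed limit or range.

### The arm

A 7-joint arm with a two-finger parallel gripper is mounted at the origin on a cart in front of the work surface, level with it; the furniture and walls round the work are solid. World frame = base frame: x ahead of the robot, y to its left, z up, the work surface at z = 0. Lengths are in m, angles in rad, forces in N, time in s.
With the tool pointing down it reaches from about 0.35 to 0.9 m from the base axis. Payload 19.9 kg.
Tool frame: the origin (TCP) lies midway between the tips of the shut fingers; the grasp point (between the pads) lies 19 mm behind it (bot.pinch_z is the distance from the TCP to the grasp point, in m); z points along the fingers, y is the line along which they close (so a half turn about z gives the same grasp; the last joint's range is limited). The gripper opens to 85 mm and grips with 20 to 120 N. Pads are 22 mm wide; open, the fingers measure 114 mm over their backs; the gripper's body (76 mm by 85 mm) begins 54 mm behind the grasp point. The pads swing forward as they close: fully open they stand 13 mm farther back than shut.
Start: joints at [1.2, 0.417, -0.01, 1.614, 0.005, 1.111, -0.053], TCP at [0.202, -0.591, 0.231] pointing down, gripper open.
Joint ranges: [-2.81, 2.81], [-0.39, 2.02], [-1.27, 1.25], [0.06, 2.57], [-1.19, 4.33], [0.19, 2], [-2.82, 2.82]. Speed limits (rad/s): [1.89, 1.89, 2.39, 2.39, 3.01, 3.01, 3.01].

### API

Orientations are given as a unit quaternion [w, x, y, z].
In Python, from rig import bot, eyes, order, spotter gives the robot as it stands.
- The arm moves only by the tool drive_tool, never from a script. Its argument "increments" is a list of rows, each a list of 2 entries, a list of its own where there are three numbers: the shift along the tool's x, y, z in mm, then the turn about the tool's z in rad. A call has 1 to 20 rows; each row is the pose to reach, as a shift and turn from the pose commanded when the call began, along the tool's axes at that moment; what a row does not reach only later rows make up. A row lasts 1/12 s, in which the tool goes at most 41.7 mm and 7.16 degrees, less where a joint would pass 70% of its speed; a pose out of reach is approached as far as the arm can. A call with a gripper value outside its range is refused whole. "jaw" is the finger opening in mm, from 0 to 85.4, set as the call begins (left out, the last holds). The fingers move at their own pace and stop on an object; "squeeze" is the grip in N (left out, the last holds). Time passes only in rows, so rows that repeat a pose let the fingers close. It gives the time, the measured TCP pose, the force, the opening and the grip force at its end, in the units of the state.
- bot.observe(): the state, without advancing time (a new reading comes with each control period).
- eyes.camera(name): name is "scene" or "top" or "wrist"; returns (picture, depth): 480x640x3 uint8, blue, green, red; 480x640 float32, m along the optical axis (not along the pixel's ray), 0 where there is no reading.
- eyes.get_calibration(name): a dict with "intrinsics" (3x3 intrinsics, pixels), "extrinsics" (4x4, takes a point from world to camera coordinates). Camera axes: x right, y down, z forward; pixel columns grow to the right and rows downward; lengths in m; the calibration is good to about 2 mm. A picture is of the moment at which its call begins: read the wrist's pose just before it. get_calibration takes no time and is no camera call; for the wrist camera it gives the pose at the moment of the call.
- order.hand_in(): hands the job in; it is judged then, once.
Trained networks look in the newest picture that a camera, given by its name, has taken for a name from the list of things; names that differ only in an ending like _2 or _b are one class to them, and where a whole thing is asked for, a point or a joint stands for the part that bears it (a point fixed in the world has none). Each returns a list of dicts, best first, with "conf" (0 to 1); they miss things now and then, are a little off and sometimes report something else, mostly with a low value. They report only what shows in the picture. A call takes as long as a camera call.
- spotter.recognise(camera, query): "bbox" ([left, top, right, bottom] in pixels, round what is visible of it).
- spotter.masks_of(camera, query): "pixels" (480x640 bool, what is visible of it) and "bbox" ([left, top, right, bottom] in pixels, round what is visible of it).
The state is a dict: "time": time; "joint_pos": joint angles; "qvel": joint speeds; "effort": joint torques, N m; "ee_pos": TCP position; "tcp_rot": TCP orientation; "ft_force": force on the tool from outside, world axes, zero at the start; "ft_torque": the same for the moment, N m; "width": finger opening in m; "gripper_force": force on a finger pad.
Only numpy, scipy, OpenCV 4.12 (cv2) and the standard library are available. Lean on these libraries where they do the work, as an engineer would, in place of code of your own. Each camera call takes 0.05 s, during which the arm holds its last target. There are 200 camera calls.

## Working session

There is one attempt and no reset: what is moved stays moved. The work goes in short steps, Python scripts to look and compute and a tool call to move; the robot and the scene stay as the last step left them, time stands still between calls to the robot, and variables do not carry over. Pictures are saved under pics/ and viewed, at most 10 in all, crops included, and the job is handed in when it is done.

Besides the shell and the picture viewer there is one more tool, called after "Request:" in YAML: its name, and indented under it one key for each argument. drive_tool: Moves the arm, as the interface text tells. Its arguments: {"type":"object","properties":{"increments":{"type":"array"},"jaw":{"type":"number"},"squeeze":{"type":"number"}},"required":["increments"]}

```bash
mkdir -p pics; ls
cat > h.py <<'E'
import numpy as np, cv2
from rig import bot, eyes, order, spotter
def cloud(name):
    K=eyes.get_calibration(name); im,d=eyes.camera(name)
    k=np.array(K["intrinsics"]); T=np.linalg.inv(np.array(K["extrinsics"]))
    v,u=np.mgrid[0:480,0:640]
    P=np.stack([(u-k[0,2])/k[0,0]*d,(v-k[1,2])/k[1,1]*d,d],-1)
    W=P@T[:3,:3].T+T[:3,3]; W[d==0]=np.nan
    return im,W
E
python3 - <<'E'
from h import *
s=bot.observe(); print(s['time'],s['ee_pos'],s['tcp_rot'],s['ft_force'])
for c in ("top","scene"):
    im,W=cloud(c); cv2.imwrite(f"pics/{c}0.png",im); np.save(f"{c}0.npy",W)
    for q in ("box","cover","amber_vial","media_bottle","marker_black","petri_b","vial_1"):
        for r in spotter.masks_of(c,q)[:2]:
            p=W[r["pixels"]]; print(c,q,round(r["conf"],2),r["bbox"],np.nanmedian(p,0).round(3),np.nanpercentile(p,[2,98],axis=0).round(3).tolist())
E
```

```text
pics
0.0 [ 0.20229201 -0.59099263  0.23065996] [-5.90405800e-04  9.86431549e-01  1.64171954e-01 -1.42042799e-04] [ 0.23727976  0.02072814 -0.23333415]
top box 0.91 [224.0, 154.3, 401.9, 317.3] [0.554 0.105 0.1  ] [[0.45, -0.041, 0.016], [0.678, 0.248, 0.106]]
top cover 0.58 [221.4, 229.2, 401.2, 298.8] [0.516 0.101 0.102] [[0.461, -0.042, 0.099], [0.572, 0.247, 0.106]]
top cover 0.33 [224.8, 156.1, 402.1, 314.5] [0.554 0.105 0.1  ] [[0.451, -0.04, 0.022], [0.676, 0.248, 0.106]]
top amber_vial 0.83 [411.4, 206.8, 430.1, 225.9] [ 0.612 -0.097  0.065] [[0.6, -0.113, 0.0], [0.628, -0.086, 0.07]]
top media_bottle 0.64 [170.6, 200.7, 208.0, 229.8] [0.602 0.327 0.076] [[0.581, 0.313, 0.007], [0.627, 0.353, 0.102]]
top marker_black 0.7 [206.1, 252.4, 220.3, 327.2] [0.467 0.289 0.014] [[0.402, 0.277, 0.008], [0.534, 0.303, 0.019]]
top petri_b 0.58 [415.6, 260.1, 459.7, 304.0] [ 0.49  -0.134  0.015] [[0.45, -0.174, 0.01], [0.531, -0.092, 0.019]]
top vial_1 0.56 [417.3, 162.0, 443.0, 189.4] [ 0.685 -0.118  0.05 ] [[0.667, -0.139, 0.01], [0.707, -0.099, 0.054]]
scene box 0.84 [226.1, 202.7, 399.
[... 328 characters left out ...]
2 [332.5, 193.8, 344.8, 217.0] [ 0.615 -0.091  0.062] [[0.601, -0.124, 0.016], [0.633, -0.084, 0.068]]
scene media_bottle 0.65 [212.5, 325.3, 246.8, 379.7] [0.595 0.349 0.068] [[0.581, 0.324, 0.006], [0.623, 0.364, 0.101]]
scene marker_black 0.69 [272.3, 362.5, 352.2, 395.1] [0.466 0.293 0.012] [[0.402, 0.277, -0.001], [0.534, 0.305, 0.017]]
scene petri_b 0.9 [380.0, 210.9, 413.8, 244.4] [ 0.473 -0.137  0.014] [[0.448, -0.174, -0.001], [0.525, -0.045, 0.094]]
scene petri_b 0.53 [304.9, 183.0, 326.5, 213.9] [ 0.683 -0.11   0.044] [[0.668, -0.193, -0.001], [0.731, -0.097, 0.052]]
scene vial_1 0.76 [307.7, 185.0, 328.7, 211.4] [ 0.683 -0.109  0.044] [[0.668, -0.17, 0.0], [0.712, -0.097, 0.052]]
```

Run:
```python
import numpy as np,cv2
W=np.load("top0.npy")
m=(W[...,2]>.085)&(W[...,2]<.115)&(W[...,0]>.42)&(W[...,0]<.60)&(W[...,1]>-.06)&(W[...,1]<.26)
r=cv2.minAreaRect((W[m][:,:2]*1000).astype(np.float32));print(r,m.sum());print(cv2.boxPoints(r))
im=cv2.imread("pics/top0.png")[130:350,150:480];cv2.imwrite("pics/topc.png",cv2.resize(im,None,fx=2.4,fy=2.4))
```

```text
((516.59716796875, 102.41956329345703), (112.21566009521484, 302.0589294433594), 2.8663618564605713) 11031
[[453.00708 250.45432]
 [468.11203 -51.22671]
 [580.18726 -45.61519]
 [565.0823  256.06583]]
```

View pics/topc.png

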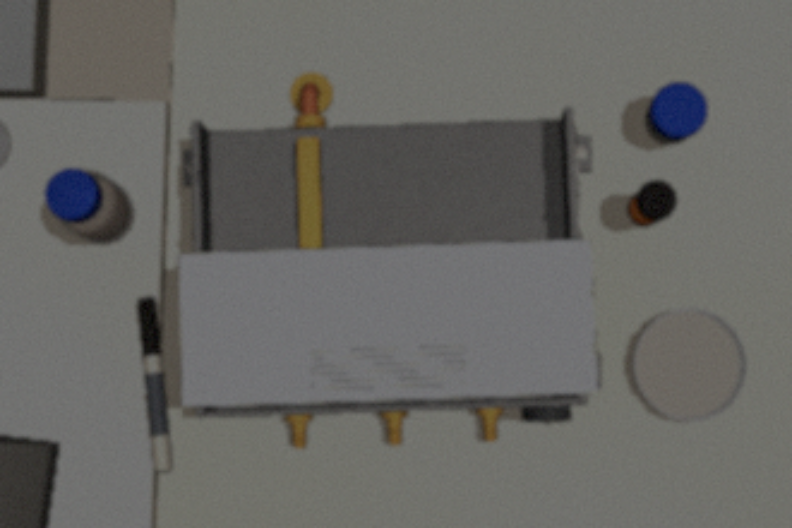

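View pics/scene0.png

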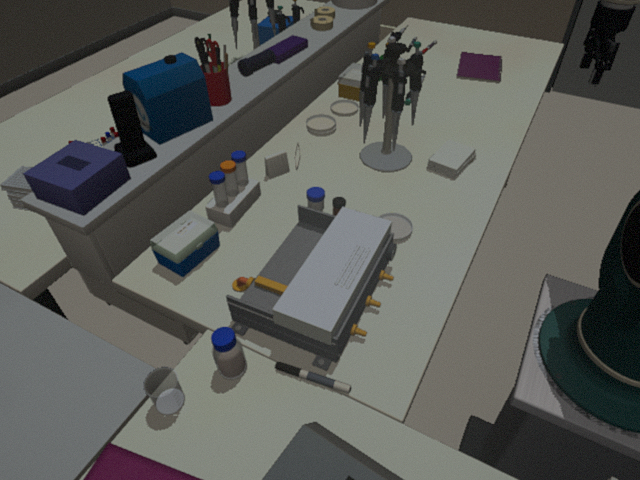

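The cover is closed with its front toward the robot, and the box yaw is about 2.9°. The copper pipe is at the back left, and the outlets face the robot. I'll write a helper that turns box targets into tool shifts.

```bash
cat >> h.py <<'E'
from scipy.spatial.transform import Rotation as Ro
YAW=np.deg2rad(2.87); O=np.array([.5406,.1036,0]); B=Ro.from_euler('z',YAW).as_matrix()
def tool():
    s=bot.observe(); q=s['tcp_rot']; return s,np.array(s['ee_pos']),Ro.from_quat([q[1],q[2],q[3],q[0]]).as_matrix()
def to(*b):
    s,p,R=tool(); w=O+B@(np.array(b)/1000); yaw=np.arctan2(R[1,0],R[0,0])
    print("target",b,"world",w.round(4),"tool shift mm",((R.T@(w-p))*1000).round(1),"turn",round(yaw-YAW,3))
def where():
    s,p,R=tool(); print(s['time'],"box-frame",(B.T@(p-O)*1000).round(1),"F",B.T@np.array(s['ft_force']))
E
python3 -c "
from h import *
where(); to(-125,0,200); print(tool()[2].round(3))"
```

```text
0.8 box-frame [-372.6 -677.1  231.3] F [0.43783375 0.67888527 0.31684008]
target (-125, 0, 200) world [0.4158 0.0973 0.2   ] tool shift mm [ 424.9 -582.4   31.3] turn 0.28
[[ 0.946  0.324 -0.   ]
 [ 0.324 -0.946  0.   ]
 [-0.    -0.    -1.   ]]
```

Request:
drive_tool:
  increments:
    - [[425, -582, 31], 0.28]
    - [[425, -582, 31], 0.28]
    - [[425, -582, 31], 0.28]
    - [[425, -582, 31], 0.28]
    - [[425, -582, 31], 0.28]
    - [[425, -582, 31], 0.28]
    - [[425, -582, 31], 0.28]
    - [[425, -582, 31], 0.28]
    - [[425, -582, 31], 0.28]
    - [[425, -582, 31], 0.28]
    - [[425, -582, 31], 0.28]
    - [[425, -582, 31], 0.28]
    - [[425, -582, 31], 0.28]
    - [[425, -582, 31], 0.28]
    - [[425, -582, 31], 0.28]
    - [[425, -582, 31], 0.28]
    - [[425, -582, 31], 0.28]
    - [[425, -582, 31], 0.28]
    - [[425, -582, 31], 0.28]
    - [[425, -582, 31], 0.28]
  jaw: 0

```text
time: 2.47
ee_pos: [0.4159, 0.0974, 0.2001]
tcp_rot: [-0.0, 1.0, 0.026, -0.0]
ft_force: [-0.2, -1.4, -0.4]
width: -0.0002
gripper_force: 0.0
```

```bash
python3 -c "
from h import *
where(); to(-125,0,86); to(-93,0,86); print(tool()[2].round(3))"
```

```text
2.4667 box-frame [-1.249e+02  1.000e-01  2.001e+02] F [-0.24288546 -1.39504268 -0.37492885]
target (-125, 0, 86) world [0.4158 0.0973 0.086 ] tool shift mm [-1.000e-01  1.000e-01  1.141e+02] turn 0.001
target (-93, 0, 86) world [0.4477 0.0989 0.086 ] tool shift mm [ 31.9   0.2 114.1] turn 0.001
[[ 0.999  0.051 -0.001]
 [ 0.051 -0.999  0.   ]
 [-0.001 -0.    -1.   ]]
```

Request:
drive_tool:
  increments:
    - [[0, 0, 40], 0]
    - [[0, 0, 80], 0]
    - [[0, 0, 113], 0]
    - [[0, 0, 113], 0]
    - [[12, 0, 113], 0]
    - [[22, 0, 113], 0]
    - [[28, 0, 113], 0]
    - [[34, 0, 113], 0]
    - [[40, 0, 113], 0]
    - [[48, 0, 113], 0]
    - [[56, 0, 113], 0]
    - [[64, 0, 113], 0]
    - [[72, 0, 113], 0]
    - [[80, 0, 113], 0]
    - [[88, 0, 113], 0]
    - [[96, 0, 113], 0]
    - [[104, 0, 113], 0]
    - [[112, 0, 113], 0]
    - [[118, 0, 113], 0]
    - [[122, 0, 113], 0]

```text
time: 4.13
ee_pos: [0.5382, 0.1031, 0.0871]
tcp_rot: [-0.0, 1.0, 0.025, -0.0]
ft_force: [-34.1, -2.0, 17.4]
width: -0.0
gripper_force: 17.5
```

```bash
python3 -c "
from h import *
where()"
```

```text
4.1333 box-frame [-2.4 -0.4 87.1] F [-34.1929257   -0.28447021  17.42479344]
```

Run:
```python
from h import *
where()
im,W=cloud("top"); cv2.imwrite("pics/top1.png",cv2.resize(im[130:350,150:480],None,fx=2.4,fy=2.4))
b=(W-O)@B*1000
m=(b[...,2]>92)&(b[...,2]<108)&(abs(b[...,1])<160)&(b[...,0]>-110)&(b[...,0]<200)
for lo in (-140,-100,100,120): 
    q=b[m&(b[...,1]>lo)&(b[...,1]<lo+20)]; print(lo,np.percentile(q[:,0],[0,1,99,100]).round(1))
```

```text
4.1333 box-frame [-2.4 -0.4 87.1] F [-34.1929257   -0.28447021  17.42479344]
-140 [  8.2   8.5 119.6 120.3]
-100 [  8.3  10.5 119.3 120.1]
100 [  8.7  10.7 119.7 120.3]
120 [  8.4   8.6 118.8 120.4]
```

View pics/top1.png

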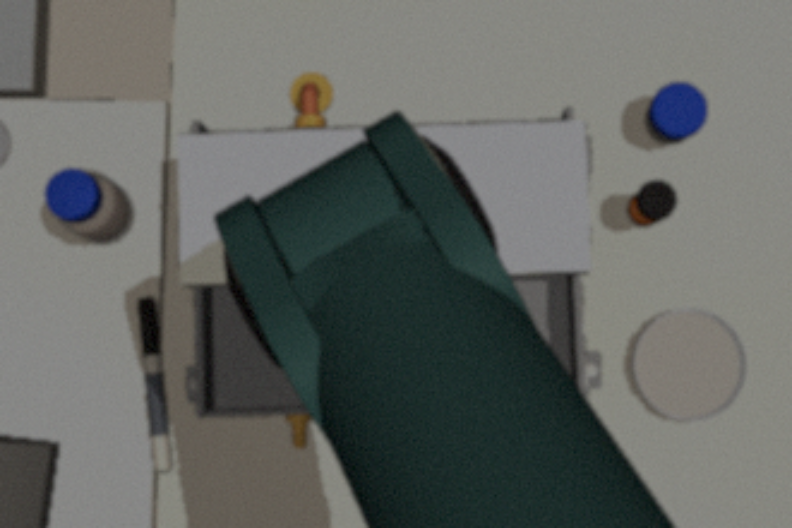

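The cover has moved about 89 mm and isn't at its stop yet. I'll finish the push slowly.

Request:
drive_tool:
  increments:
    - [[1, 0, 0], 0]
    - [[2, 0, 0], 0]
    - [[4, 0, 0], 0]
    - [[6, 0, 0], 0]
    - [[8, 0, 0], 0]
    - [[9, 0, 0], 0]

```text
time: 4.68
ee_pos: [0.5384, 0.1033, 0.0859]
tcp_rot: [0.002, 1.0, 0.026, -0.009]
ft_force: [-75.3, -7.2, 57.2]
width: 0.0001
gripper_force: 37.8
```

```bash
python3 -c "
from h import *
where()"
```

```text
4.6833 box-frame [-2.3 -0.2 85.9] F [-75.59414558  -3.43499817  57.2481213 ]
```

Request:
drive_tool:
  increments:
    - [[-6, 0, 0], 0]
    - [[-20, 0, 0], 0]
    - [[-35, 0, -40], 0]
    - [[-70, 0, -80], 0]
    - [[-110, 0, -110], 0]
    - [[-140, 0, -130], 0]
    - [[-150, 0, -140], 0]
    - [[-150, 0, -140], 0]
    - [[-150, 0, -140], 0]

```text
time: 5.43
ee_pos: [0.3976, 0.0959, 0.2286]
tcp_rot: [0.001, 1.0, 0.025, 0.002]
ft_force: [0.4, -0.0, 0.4]
width: 0.0001
gripper_force: 0.0
```

Run:
```python
from h import *
where()
for c in ("top","wrist"):
    im,W=cloud(c); np.save(c+"2.npy",W); cv2.imwrite(f"pics/{c}2.png",cv2.resize(im[130:350,150:480],None,fx=2.4,fy=2.4) if c=="top" else im)
    b=(W-O)@B*1000
    m=(b[...,2]>92)&(b[...,2]<108)&(abs(b[...,1])<160)&(b[...,0]>-60)&(b[...,0]<200)
    for lo in (-140,-60,0,60,120): 
        q=b[m&(b[...,1]>lo)&(b[...,1]<lo+20)]; print(c,lo,np.percentile(q[:,0],[0,1,99,100]).round(1) if len(q) else None)
    m=(b[...,2]>70)&(b[...,2]<80)&(abs(b[...,1])<130)&(b[...,0]<0)&(b[...,0]>-120); q=b[m][:,0]
    if len(q): print("front wall top x",np.percentile(q,[2,50,98]).round(1),len(q))
    m=(b[...,2]>20)&(b[...,2]<85)&(abs(b[...,1])<130)&(b[...,0]>100)&(b[...,0]<170); q=b[m][:,0]
    if len(q): print("back",np.percentile(q,[2,50,98]).round(1),len(q))
    for q in ("lever_tagged","lever_plain_a"):
        for r in spotter.masks_of(c,q)[:3]:
            p=b[r["pixels"]]; print(c,q,round(r["conf"],2),np.round(r["bbox"]),np.nanmedian(p,0).round(1),np.nanpercentile(p,[3,97],axis=0).round(1).tolist())
```

```text
5.4333 box-frame [-143.3   -0.6  228.6] F [ 0.42063991 -0.03788477  0.36012827]
top -140 [  8.2   8.4 119.6 120.7]
top -60 [  8.7   9.2 119.1 120. ]
top 0 [  8.3   9.1 119.4 120.1]
top 60 [  8.3   8.8 119.7 120.8]
top 120 [  8.3   8.6 118.9 120.3]
front wall top x [-88.9 -85.6  -5.9] 553
back [133.8 138.4 167.6] 254
top lever_tagged 0.82 [304. 251. 320. 286.] [-35.2   3.9  68.1] [[-57.0, -8.1, 44.6], [-1.2, 18.2, 72.7]]
top lever_plain_a 0.78 [262. 251. 274. 288.] [-24.   75.1  64. ] [[-57.5, 66.3, 29.8], [-0.1, 86.3, 71.1]]
top lever_plain_a 0.47 [346. 251. 359. 286.] [-23.4 -73.7  65.1] [[-57.8, -82.8, 60.4], [-1.9, -67.8, 71.6]]
top lever_plain_a 0.34 [413. 208. 431. 225.] [  60.7 -204.2   65.2] [[49.7, -218.7, 6.8], [75.4, -193.1, 69.1]]
wrist -140 [8.4 8.5 9.4 9.5]
wrist -60 [8.1 8.4 9.4 9.7]
wrist 0 [8.1 8.2 9.3 9.5]
wrist 60 [8.1 8.3 9.3 9.5]
wrist 120 [8.1 8.2 9.3 9.4]
front wall top x [-88.2 -85.9  -7.2] 2654
wrist lever_tagged 0.94 [295.  30. 338. 119.] [-34.3   2.4  68.2] [[-57.2, -9.1, 60.7], [-1.4, 17.1, 70.4]]
wrist lever_tagged 0.72 [399.  25. 441. 120.] [-17.8 -71.5  63.1] [[-56.3, -84.3, 37.0], [2.5, -63.2, 69.9]]
wrist lever_tagged 0.55 [ 76.   0. 563. 183.] [-30.5  -7.4  30.1] [[-88.3, -140.5, 27.9], [17.3, 138.3, 95.8]]
wrist lever_plain_a 0.67 [405.  28. 440. 126.] [-19.5 -73.1  64.1] [[-57.7, -83.4, 54.8], [-0.8, -66.1, 70.1]]
wrist lever_plain_a 0.64 [201.  28. 237. 123.] [-20.2  72.8  63.7] [[-57.8, 64.0, 53.5], [-1.0, 81.8, 70.0]]
```

View pics/wrist2.png

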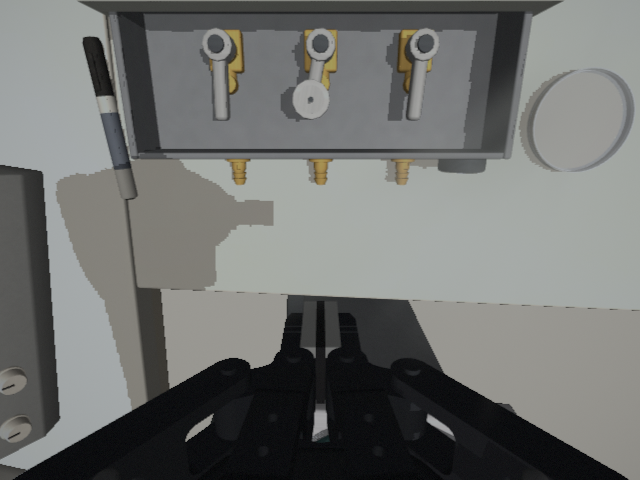

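View pics/top2.png

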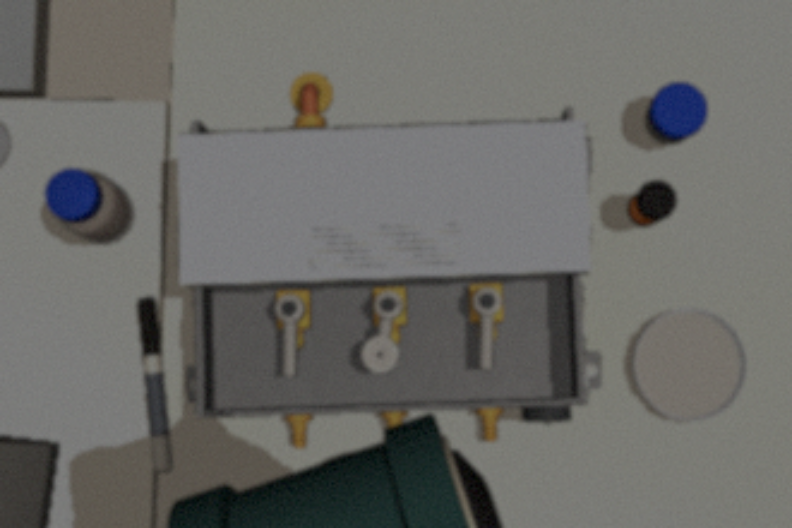

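The tagged handle is the middle one. The box's front and back edges and the hubs all show my origin about 8 mm too far back. So the cover started about 11 mm open, and it is now at its stop, with its front at x≈+17. I'll correct the origin and go to the right side of the tag.

```bash
sed -i 's/O=np.array(\[.5406,.1036,0\])/O=np.array([.5323,.1032,0])/' h.py
python3 - <<'E'
from h import *
where(); to(-38,-28,130); to(-38,-28,55); print(tool()[2].round(3))
W=np.load("wrist2.npy"); b=(W-O)@B*1000
m=(b[...,2]>66)&(b[...,2]<73)&(abs(b[...,1])<35)&(b[...,0]<-18)&(b[...,0]>-65)
print("tag",np.median(b[m],0),np.percentile(b[m],[2,98],axis=0).round(1))
for y in (-75,75):
    m=(b[...,2]>58)&(b[...,2]<71)&(abs(b[...,1]-y)<25)&(b[...,0]<-25)&(b[...,0]>-65); print(np.median(b[m],0), b[m][:,0].min())
E
```

```text
5.7333 box-frame [-1.353e+02 -2.000e-01  2.266e+02] F [-0.814857    0.48685087  0.06051816]
target (-38, -28, 130) world [0.4957 0.0733 0.13  ] tool shift mm [97.4 27.8 96.4] turn -0.0
target (-38, -28, 55) world [0.4957 0.0733 0.055 ] tool shift mm [ 97.6  27.9 171.4] turn -0.0
[[ 0.999  0.05  -0.002]
 [ 0.05  -0.999  0.001]
 [-0.002 -0.001 -1.   ]]
tag [-37.67396953   6.10116274  68.81985684] [[-50.3  -5.8  67.2]
 [-25.4  18.6  70.5]]
[-38.01905941 -72.77810065  63.11251208] -52.31255257664502
[-38.5014719   74.13329067  63.00188438] -52.36157240031378
```

Request:
drive_tool:
  increments:
    - [[35, 10, 10], 0]
    - [[70, 20, 30], 0]
    - [[97, 28, 60], 0]
    - [[97, 28, 95], 0]
    - [[97, 28, 125], 0]
    - [[97, 28, 150], 0]
    - [[97, 28, 165], 0]
    - [[97, 28, 171], 0]
    - [[97, 28, 171], 0]
    - [[97, 28, 171], 0]

```text
time: 6.57
ee_pos: [0.4955, 0.0732, 0.0565]
tcp_rot: [-0.0, 1.0, 0.025, -0.0]
ft_force: [0.2, 0.6, 0.2]
width: 0.0005
gripper_force: 0.0
```

Run:
```python
from h import *
where()
for p in [(-43,-21),(-48.5,-10),(-49,5),(-42,21),(-33,31.5),(-25,38)]: to(*p,55)
```

```text
6.5667 box-frame [-38.2 -28.1  56.5] F [0.24740496 0.58963805 0.22581548]
target (-43, -21, 55) world [0.4904 0.0801 0.055 ] tool shift mm [-4.8 -7.1  1.5] turn -0.0
target (-48.5, -10, 55) world [0.4844 0.0908 0.055 ] tool shift mm [-10.3 -18.1   1.5] turn -0.0
target (-49, 5, 55) world [0.4831 0.1057 0.055 ] tool shift mm [-10.8 -33.1   1.5] turn -0.0
target (-42, 21, 55) world [0.4893 0.1221 0.055 ] tool shift mm [ -3.8 -49.1   1.5] turn -0.0
target (-33, 31.5, 55) world [0.4978 0.133  0.055 ] tool shift mm [  5.2 -59.6   1.5] turn -0.0
target (-25, 38, 55) world [0.5054 0.1399 0.055 ] tool shift mm [ 13.2 -66.1   1.5] turn -0.0
```

Request:
drive_tool:
  increments:
    - [[-2, -3, 0], 0]
    - [[-5, -7, 0], 0]
    - [[-8, -12, 0], 0]
    - [[-10, -18, 0], 0]
    - [[-11, -25, 0], 0]
    - [[-11, -33, 0], 0]
    - [[-8, -41, 0], 0]
    - [[-4, -49, 0], 0]
    - [[1, -55, 0], 0]
    - [[5, -60, 0], 0]
    - [[8, -63, 0], 0]
    - [[11, -65, 0], 0]
    - [[13, -66, 0], 0]
    - [[14, -66, 0], 0]
    - [[15, -66, 0], 0]
    - [[15, -66, 0], 0]

```text
time: 7.9
ee_pos: [0.5053, 0.1396, 0.0559]
tcp_rot: [0.0, 1.0, 0.025, -0.002]
ft_force: [-15.0, -1.2, 8.3]
width: -0.0003
gripper_force: 7.3
```

```bash
python3 -c "
from h import *
where()"
```

```text
7.9 box-frame [-25.1  37.7  55.9] F [-15.03303856  -0.42436293   8.29250244]
```

At the stop: 15 N, at the expected position. I'll back off, lift and look.

Request:
drive_tool:
  increments:
    - [[1, 0, 0], 0]
    - [[-4, 0, 0], 0]
    - [[-14, 0, 0], 0]
    - [[-16, 0, -15], 0]
    - [[-20, 0, -50], 0]
    - [[-40, 20, -90], 0]
    - [[-75, 35, -130], 0]
    - [[-110, 38, -165], 0]
    - [[-115, 38, -170], 0]
    - [[-115, 38, -170], 0]

```text
time: 8.73
ee_pos: [0.3925, 0.0955, 0.2305]
tcp_rot: [0.001, 1.0, 0.025, 0.004]
ft_force: [2.5, 1.0, 1.3]
width: -0.0001
gripper_force: 0.0
```

Run:
```python
from h import *
where()
im,W=cloud("wrist"); cv2.imwrite("pics/wrist3.png",im); b=(W-O)@B*1000
m=(b[...,2]>66)&(b[...,2]<73)&(b[...,1]>10)&(b[...,1]<60)&(b[...,0]<16)&(b[...,0]>-65)
print("tag",np.median(b[m],0),np.percentile(b[m],[2,98],axis=0).round(1))
for y in (-75,75):
    m=(b[...,2]>58)&(b[...,2]<71)&(abs(b[...,1]-y)<15)&(b[...,0]<-25)&(b[...,0]>-65); print(np.median(b[m],0), b[m][:,0].min())
```

```text
8.7333 box-frame [-140.    -0.7  230.5] F [2.54048392 0.85537041 1.2742076 ]
tag [-0.60379073 36.64901011 68.76005089] [[-13.1  24.5  66.9]
 [ 11.7  49.1  70.6]]
[-37.95757862 -72.93547011  63.12388765] -52.32580532693055
[-38.63212934  74.1031514   62.88595404] -52.38233919196648
```

View pics/wrist3.png

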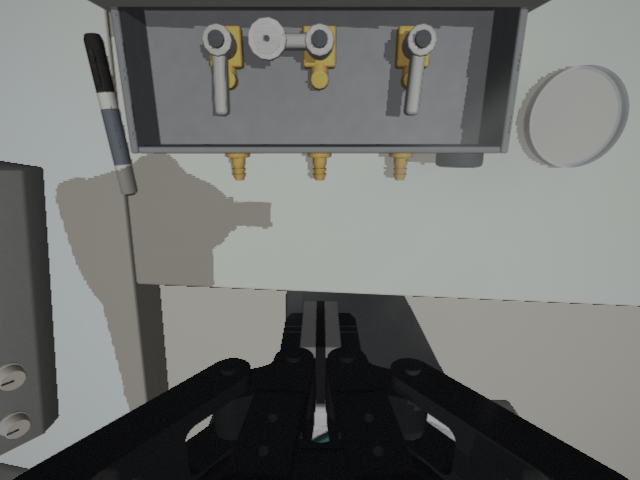

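Shut as required; the tag is at (−0.6, 36.6) and the plain handles haven't moved. Next I'll check the space behind the box and go there.

Run:
```python
from h import *
W=np.load("top2.npy"); b=(W-O)@B*1000
m=(b[...,0]>145)&(b[...,0]<330)&(abs(b[...,1])<150)&(b[...,2]>38)
print(m.sum(), np.percentile(b[m],[0,10,50,90,100],axis=0).round() if m.any() else 0)
where(); to(160,-1,225); to(160,-1,87)
```

```text
3068 [[ 279. -150.   38.]
 [ 290. -136.   45.]
 [ 310.  -13.   70.]
 [ 325.   68.  125.]
 [ 330.   94.  134.]]
8.7833 box-frame [-138.6   -0.9  228.8] F [ 0.31178917 -0.90805566 -1.25465131]
target (160, -1, 225) world [0.6921 0.1102 0.225 ] tool shift mm [298.6  -0.4   5.7] turn -0.001
target (160, -1, 87) world [0.6921 0.1102 0.087 ] tool shift mm [297.7  -0.7 143.7] turn -0.001
```

Request:
drive_tool:
  increments:
    - [[40, 0, 0], 0]
    - [[80, 0, 0], 0]
    - [[120, 0, 0], 0]
    - [[160, 0, 0], 0]
    - [[200, 0, 0], 0]
    - [[240, 0, 0], 0]
    - [[275, 0, 0], 0]
    - [[295, 0, 0], 0]
    - [[295, 0, 0], 0]
    - [[295, 0, 40], 0]
    - [[295, 0, 80], 0]
    - [[295, 0, 115], 0]
    - [[295, 0, 135], 0]
    - [[295, 0, 142], 0]
    - [[295, 0, 142], 0]
    - [[295, 0, 142], 0]

```text
time: 10.12
ee_pos: [0.689, 0.111, 0.0849]
tcp_rot: [-0.0, 1.0, 0.025, 0.0]
ft_force: [1.1, 1.0, 0.1]
width: 0.0002
gripper_force: 0.0
```

Run:
```python
from h import *
where(); to(140,-1,87); to(40,-1,87)
```

```text
10.1167 box-frame [ 1.569e+02 -1.000e-01  8.490e+01] F [1.18009247 0.91395394 0.09267721]
target (140, -1, 87) world [0.6722 0.1092 0.087 ] tool shift mm [-16.9   0.9  -2.1] turn -0.0
target (40, -1, 87) world [0.5723 0.1042 0.087 ] tool shift mm [-116.9    1.    -2.2] turn -0.0
```

Request:
drive_tool:
  increments:
    - [[-8, 0, -2], 0]
    - [[-13, 0, -2], 0]
    - [[-17, 0, -2], 0]
    - [[-22, 0, -2], 0]
    - [[-29, 0, -2], 0]
    - [[-37, 0, -2], 0]
    - [[-45, 0, -2], 0]
    - [[-53, 0, -2], 0]
    - [[-61, 0, -2], 0]
    - [[-69, 0, -2], 0]
    - [[-77, 0, -2], 0]
    - [[-85, 0, -2], 0]
    - [[-92, 0, -2], 0]
    - [[-98, 0, -2], 0]
    - [[-103, 0, -2], 0]
    - [[-107, 0, -2], 0]
    - [[-110, 0, -2], 0]
    - [[-112, 0, -2], 0]
    - [[-113, 0, -2], 0]
    - [[-113, 0, -2], 0]

```text
time: 11.78
ee_pos: [0.5756, 0.1049, 0.0862]
tcp_rot: [-0.0, 1.0, 0.025, -0.0]
ft_force: [0.6, 0.0, 1.3]
width: -0.0001
gripper_force: 0.3
```

Run:
```python
from h import *
where()
```

```text
11.7833 box-frame [43.3 -0.4 86.2] F [0.58558543 0.01976137 1.26112479]
```

No stop reached yet, so I'll creep on.

Request:
drive_tool:
  increments:
    - [[-1, 0, 0], 0]
    - [[-2, 0, 0], 0]
    - [[-3, 0, 0], 0]
    - [[-4, 0, 0], 0]
    - [[-5, 0, 0], 0]
    - [[-5, 0, 0], 0]

```text
time: 12.28
ee_pos: [0.5718, 0.1047, 0.0863]
tcp_rot: [-0.0, 1.0, 0.025, 0.001]
ft_force: [11.2, 1.2, -8.8]
width: -0.0002
gripper_force: 5.7
```

Run:
```python
from h import *
where()
```

```text
12.2833 box-frame [39.5 -0.4 86.3] F [11.2873099   0.60656048 -8.76253896]
```

The stop is felt at exactly 100 mm of travel. I'll nudge once more, retreat and check.

Request:
drive_tool:
  increments:
    - [[-6, 0, 0], 0]
    - [[-7, 0, 0], 0]
    - [[-7, 0, 0], 0]
    - [[0, 0, 0], 0]
    - [[12, 0, 0], 0]
    - [[20, 0, -20], 0]
    - [[30, 0, -60], 0]
    - [[30, 0, -100], 0]
    - [[30, 0, -140], 0]
    - [[0, 0, -170], 0]
    - [[-40, 0, -180], 0]
    - [[-80, 0, -180], 0]
    - [[-120, 0, -180], 0]
    - [[-160, 0, -180], 0]
    - [[-200, 0, -180], 0]
    - [[-200, 0, -180], 0]
    - [[-200, 0, -180], 0]

```text
time: 13.7
ee_pos: [0.3697, 0.0943, 0.2668]
tcp_rot: [0.001, 1.0, 0.025, 0.001]
ft_force: [1.1, -0.5, 0.4]
width: 0.0002
gripper_force: 0.0
```

Run:
```python
from h import *
where()
im,W=cloud("top"); cv2.imwrite("pics/top4.png",cv2.resize(im[130:350,150:480],None,fx=2.4,fy=2.4))
b=(W-O)@B*1000
m=(b[...,2]>92)&(b[...,2]<108)&(abs(b[...,1])<160)&(b[...,0]>-110)&(b[...,0]<200)
for lo in (-140,-100,100,120):
    q=b[m&(b[...,1]>lo)&(b[...,1]<lo+20)]; print(lo,np.percentile(q[:,0],[0,1,99,100]).round(1) if len(q) else None)
```

```text
13.7 box-frame [-162.8   -0.7  266.8] F [ 1.10293343 -0.54656     0.42698307]
-140 [-83.4 -82.7  26.9  28.6]
-100 [-83.3 -81.7  28.3  28.8]
100 [-83.1 -81.6  28.2  28.8]
120 [-82.8 -82.4  27.3  28.9]
```

View pics/top4.png

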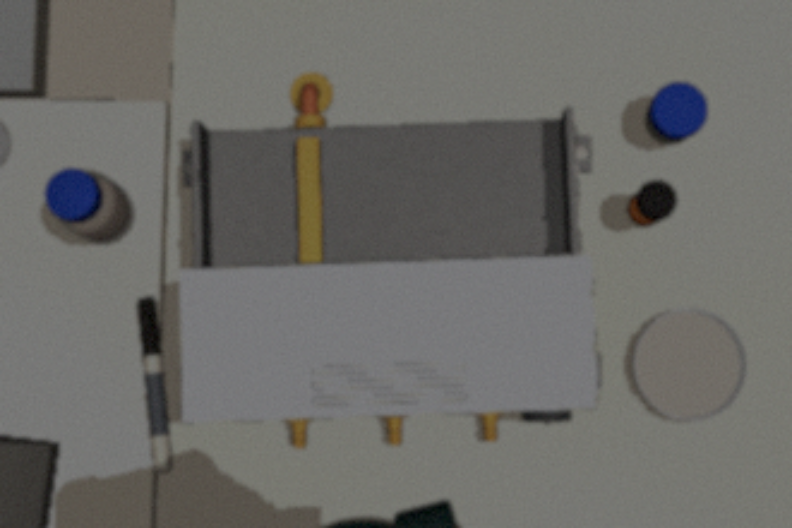

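The cover is fully forward, spanning −83 to +29, with 100 mm between its two stops. The loose things are where they were and the robot is clear.

```bash
python3 -c "
from rig import order
print(order.hand_in())"
```

```text
the job is handed in; nothing more can be done
None
```

The job is done and handed in at about 14 s: I slid the cover fully back, shut the tagged (middle) valve to its stop pointing left, and slid the cover fully forward again; the plain handles and loose things did not move.

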